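# Pop the fuse hatch

### The arm

A 6-joint arm with a two-finger parallel gripper is mounted at the origin on a cart in front of the work surface, level with it; the furniture and walls round the work are solid. World frame = base frame: x ahead of the robot, y to its left, z up, the work surface at z = 0. Lengths are in m, angles in degrees, forces in N, time in s.
With the tool pointing down it reaches from about 0.3 to 0.75 m from the base axis. Payload 8.5 kg.
Tool frame: the origin (TCP) lies on the centre line of the jaws, within the pads' length; the fingertips stand 11 mm ahead of it and the grasp point (between the pads) lies 8 mm behind it; z points along the fingers, y is the line along which they close (so a half turn about z gives the same grasp; the last joint's range is limited). The gripper opens to 85 mm and grips with 20 to 120 N. Pads are 22 mm wide; open, the fingers measure 114 mm over their backs; the gripper's body (76 mm by 85 mm) begins 54 mm behind the grasp point. The pads swing forward as they close: fully open they stand 13 mm farther back than shut.
Start: joints at [-80.976, 21.807, 74.336, -0, 83.858, -12.336], TCP at [0.2, -0.512, 0.242] pointing down, gripper open.
Joint ranges: [-178.18, 178.18], [-50.72, 133.34], [12.68, 142.11], [-81.47, 261.47], [9.98, 163.14], [-165.26, 165.26]. Speed limits (degrees/s): [136.94, 136.94, 180, 180, 180, 180].

### API

Orientations are given as a 3x3 rotation matrix whose columns are the frame's x, y, z axes.
In Python, from rig import env, eyes, observe gives the robot as it stands (env), with the cameras (eyes) and the readings as plain functions.
- The arm moves only by the shell command python3 nudge.py [FORCE], which reads ROWS from standard input. ROWS is a JSON list of rows, 1 to 10 of them, each of 5 numbers: dx, dy, dz in m, then a turn about the tool's z in degrees, then the finger opening in m; each row shifts and turns the commanded pose from where the row before left it, along the tool's axes as they then stand; what a row does not reach is not made up. A row lasts 1/10 s, in which the tool goes at most 0.05 m and 8.59 degrees, less where a joint would pass 70% of its speed; a pose out of reach is approached as far as the arm can. The fingers move at their own pace and stop on an object; FORCE is the grip in N (left out, the last holds). Time passes only in rows, so rows that do not move let the fingers close. It prints the time, the measured TCP pose, the force, the opening and the grip force at its end. Input that does not fit is refused with a message, and nothing moves.
- observe(): the state, without advancing time (a new reading comes with each control period).
- eyes.get_image(name): name is "scene" or "top"; returns a dict with "pixels" (420x560x3 uint8, red, green, blue), "K" (3x3 intrinsics, pixels), "extrinsics" (4x4, takes a point from world to camera coordinates). Camera axes: x right, y down, z forward; pixel columns grow to the right and rows downward; lengths in m; the calibration is good to about 2 mm. A picture is of the moment at which its call begins. There is no depth.
- env.close_job(): hands the job in; it is judged then, once.
The state is a dict: "time_s": time; "q": joint angles; "qvel": joint speeds; "joint_efforts": joint torques, N m; "position": TCP position; "tool_rot": TCP orientation; "ft_force": force on the tool from outside, world axes, zero at the start; "wrist_torque": the same for the moment, N m; "grip_width": finger opening in m; "gripper_force": force on a finger pad.
Only numpy, scipy, OpenCV 4.12 (cv2) and the standard library are available. Lean on these libraries where they do the work, as an engineer would, in place of code of your own. Each camera call takes 0.05 s, during which the arm holds its last target. There are 200 camera calls.

### The job

A wax tin has been left standing on the fuse hatch of the long white control unit. With the closed fingers push the tin, without lifting it, off the hatch and into the lipped bay beside it on the same unit; then press the round pad of the fuse hatch once, so that its push-push latch lets go and the hatch pops up. Draw clear, do not push the hatch back down, wait about three seconds to see that it stays open, and leave the small unit's hatch and everything else alone.

Things in the scene. Friction and masses are not known exactly. Their poses are not given: they have to be found in the camera images.
- fuse_unit: the long white control unit, fixed to the table, 100 mm deep (its x) by 190 mm long (its y), its level deck 48 mm above the table. Origin: centre of its underside; z up; x points away from the robot when not turned. The fuse hatch lies flush in the deck over x = -35 to +31 mm, y = -81 to -9 mm, the bay beside it towards +y. A scoop 44 mm wide, 12 mm deep is cut in the wall before the hatch.
- fuse_hatch (a joint): angle of the fuse hatch (rad): 0 latched, negative pressed in (stop at -0.10), positive open. Grey plate 66 x 72 mm, 4 mm thick, hinged along its far edge, sprung open. Takes about 5 N at the pad to move. Pressed to -0.05 (2.5 mm at the pad) or deeper and let go, it rises by itself within 2 s to about 1.2 and stays. Pushing the open hatch fully down would latch it again.
- fuse_hatch_pad (a point): top of the round ridged black press pad (22 mm across) on the fuse hatch, on its middle line, 18 mm from the free edge towards the robot, 48 mm from the hinge; flush with the hatch, 49 mm above the table while latched. It goes in 4.8 mm to the stop and moves with the hatch.
- bay (a point): a good place for the tin's centre, at deck height (unit x = 0, y = +43 mm) in the bay: plain deck over unit y = +3 to +92 mm, x = -47 to +47 mm, with a lip 3 mm wide and 5 mm high on its three outer sides, open towards the hatch
- wax_tin: round black wax tin, 57 mm across, 22 mm high, about 80 g, loose, standing upright on the fuse hatch, roughly in its middle. Origin: centre of its underside; z up.
- battery_unit: the small white unit, same height and depth, 110 mm long, fixed, with one smaller hatch and no bay; to be left alone. Origin: centre of its underside. The two units may stand either way round.
- battery_hatch (a joint): angle of the small unit's hatch (rad), 0 latched; same kind of latch; must stay shut
- steel_bush: steel bush, a plain ring 40 mm across and 21 mm high, standing between the two units; loose, to be left alone. Origin: centre of its underside.
- mug: pink mug, 94 mm high, 86 mm wide, 116 mm with its handle, standing behind the units; loose, to be left alone. Origin: centre of its underside.
- setting_block: small domed steel setting block, 41 mm across and 23 mm high, to the left of the units; loose, to be left alone. Origin: centre of its underside.
- thread_cone: cone of tan thread, 122 mm high, standing behind the units; loose, to be left alone. Origin: centre of its underside.

How it is judged (in metres and radians):
On the way, in this order (a step that is already met when the one before it is completed fails the run):
1. the tin stands upright in the bay, wholly off the fuse hatch, which is still shut (y of wax_tin in the frame of fuse_unit above 0.022 m and x of wax_tin in the frame of fuse_unit between -0.03 and 0.03 m and z of wax_tin in the frame of fuse_unit between 0.042 and 0.054 m and angle between wax_tin's own z axis and vertical below 0.1 rad and value of joint fuse_hatch below 0.08 rad), for 0.2 s.
2. the fuse hatch has popped open and stays open for two seconds with the robot clear of it (value of joint fuse_hatch above 0.9 rad and contact force between the arm and fuse_hatch below 0.1 N), for 2 s.
At the end, for the whole second after the job is handed in: The fuse hatch stands open by itself (more than 0.9 rad, still), untouched by the robot; the wax tin stands upright and still on the deck in the bay, wholly off the hatch (its centre at unit y > 22 mm, |x| < 30 mm); the small unit's hatch is shut (all of step 2 and y of wax_tin in the frame of fuse_unit above 0.022 m and x of wax_tin in the frame of fuse_unit between -0.03 and 0.03 m and z of wax_tin in the frame of fuse_unit between 0.042 and 0.054 m and angle between wax_tin's own z axis and vertical below 0.1 rad and velocity of joint fuse_hatch between -0.1 and 0.1 rad/s and value of joint battery_hatch between -0.03 and 0.03 rad and linear speed of wax_tin below 0.02 m/s).
It fails at once if the wax tin is lifted or thrown (more than 12 mm above the deck) or tipped over (z of wax_tin in the frame of fuse_unit above 0.06 m or angle between wax_tin's own z axis and vertical above 0.4 rad).
It fails at once if the hatch opens while the tin is still on it (value of joint fuse_hatch above 0.15 rad and y of wax_tin in the frame of fuse_unit below 0.017 m).
It fails at once if the popped hatch is pushed back down (value of joint fuse_hatch above 0.2 rad and velocity of joint fuse_hatch below -0.15 rad/s).
It fails at once if the small unit's hatch is pressed or opened (value of joint battery_hatch above 0.04 rad or value of joint battery_hatch below -0.03 rad).
It fails at once if a bystander is shoved or lifted (distance of any of steel_bush, mug, setting_block, thread_cone from where it was at the start of the episode above 0.02 m).
It also fails if it takes over 56 s, if anything falls off the work surface, if the arm or the gripper's body presses on something with over 40 N, if the wrist force passes 120 N, or if a joint passes its speed limit or range.

## Working session

There is one attempt and no reset: what is moved stays moved. The work goes in short steps, Python scripts to look and compute and a shell command to move; the robot and the scene stay as the last step left them, time stands still between calls to the robot, and variables do not carry over. Pictures are saved under pics/ and viewed, at most 10 in all, crops included, and the job is handed in when it is done.

```bash
ls; mkdir -p pics; python3 - <<'E'
from rig import env, eyes, observe
import cv2,numpy as np
for n in("scene","top"):
    d=eyes.get_image(n); cv2.imwrite(f"pics/{n}0.png",d["pixels"][:,:,::-1])
    print(n,d["K"].round(1).tolist(),np.round(d["extrinsics"],4).tolist())
o=observe();print(o["time_s"],o["position"],o["tool_rot"],o["grip_width"])
E
```

```text
nudge.py
pics
rig.py
scene [[434.0, 0.0, 284.4], [0.0, 434.0, 209.6], [0.0, 0.0, 1.0]] [[-0.6333, -0.7735, -0.0238, 0.4454], [-0.453, 0.3954, -0.799, 0.2833], [0.6275, -0.4952, -0.6008, 0.7436], [0.0, 0.0, 0.0, 1.0]]
top [[465.0, 0.0, 273.6], [0.0, 465.0, 208.8], [0.0, 0.0, 1.0]] [[0.0233, -0.9996, -0.016, 0.0679], [-0.9968, -0.022, -0.0769, 0.6024], [0.0765, 0.0178, -0.9969, 1.2525], [0.0, 0.0, 0.0, 1.0]]
0.1 [ 0.200286   -0.51197086  0.24178544] [[ 9.31310698e-01  3.64225688e-01 -1.78524477e-04]
 [ 3.64225606e-01 -9.31309858e-01  1.28720955e-03]
 [ 3.02573178e-04 -1.26381521e-03 -9.99999156e-01]] 0.08558627922043709
```

View pics/scene0.png

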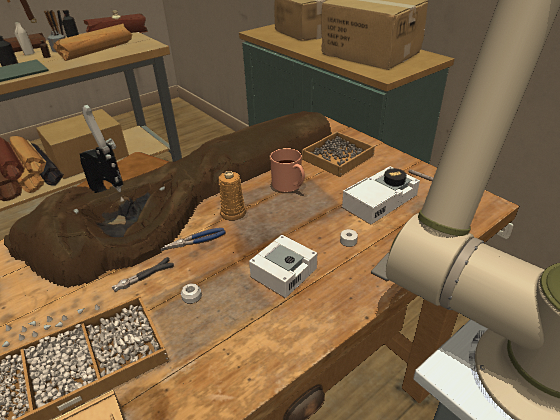

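View pics/top0.png

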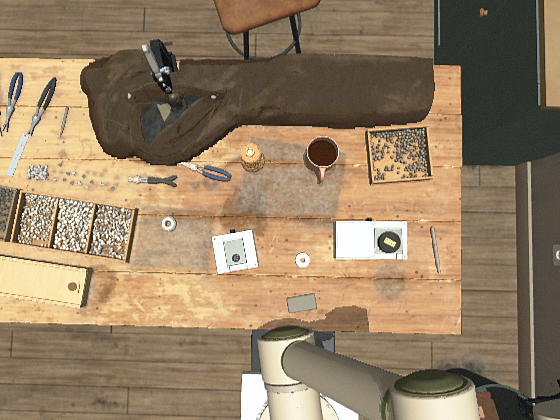

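Top: fuse unit at about (335–408, 220–260) with its bay on the left, tin at (390, 242). Small unit at (235, 252), bush at (303, 260). I'll enlarge the fuse unit in both views.

```bash
python3 - <<'E'
import cv2,numpy as np
a=cv2.imread("pics/top0.png")[210:270,325:420]; b=cv2.imread("pics/scene0.png")[160:226,335:430]
a=cv2.resize(a,None,fx=8,fy=8,interpolation=cv2.INTER_CUBIC);b=cv2.resize(b,None,fx=8,fy=8,interpolation=cv2.INTER_CUBIC)
cv2.imwrite("pics/topc.png",a);cv2.imwrite("pics/scenec.png",b)
E
```

```text
(no output)
```

View pics/topc.png

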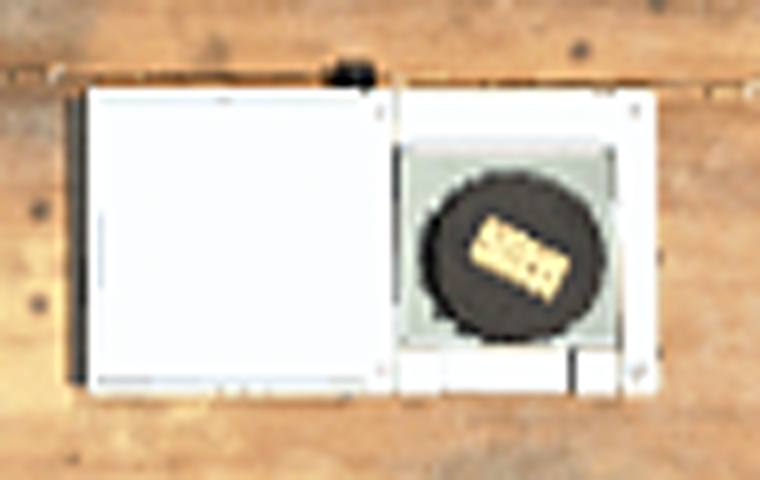

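View pics/scenec.png

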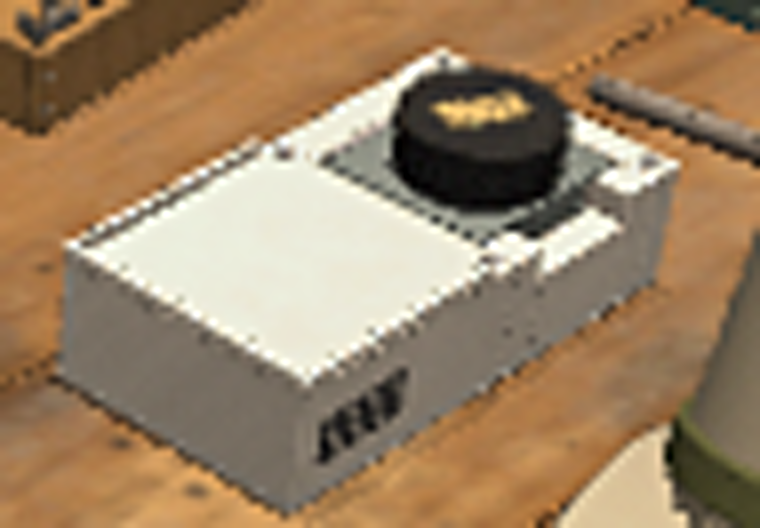

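Top crop: unit corners at (88,88), (657,88), (88,394), (657,394), tin top centred at (515,255). Scene crop: far-bay corner (65,245), near-bay (308,382), near-hatch (678,165), far-hatch (443,48), tin top about (482,110), base about (480,168).

```bash
cat > h.py <<'E'
import numpy as np,cv2
Kt=np.array([[465,0,273.6],[0,465,208.8],[0,0,1]]);Ks=np.array([[434,0,284.4],[0,434,209.6],[0,0,1.]])
Et=np.array([[0.0233,-0.9996,-0.016,0.0679],[-0.9968,-0.022,-0.0769,0.6024],[0.0765,0.0178,-0.9969,1.2525]])
Es=np.array([[-0.6333,-0.7735,-0.0238,0.4454],[-0.453,0.3954,-0.799,0.2833],[0.6275,-0.4952,-0.6008,0.7436]])
def tri(t,s):
    X=cv2.triangulatePoints(Kt@Et,Ks@Es,np.float64(t).T,np.float64(s).T); return (X[:3]/X[3]).T
def plane(K,E,p,z):
    p=np.atleast_2d(p);d=(np.linalg.inv(K)@np.c_[p,np.ones(len(p))].T).T@E[:,:3];c=-E[:,:3].T@E[:,3]
    return c+d*((z-c[2])/d[:,2])[:,None]
def up(c,o): return (np.float64(c)+.5)/8-.5+np.array(o)
E
python3 - <<'E'
from h import *
t=up([[88,88],[88,394],[657,394],[657,88],[515,255]],(325,210));s=up([[65,245],[308,382],[678,165],[443,48],[482,110]],(335,160))
X=tri(t,s);print(X.round(4))
for K,E,p in((Kt,Et,t),(Ks,Es,s)):
    print(np.vstack([plane(K,E,p[:2],.053),plane(K,E,p[2:4],.048),plane(K,E,p[4:],.071)]).round(4))
E
```

```text
[[ 0.5705 -0.0856  0.0511]
 [ 0.4689 -0.0866  0.0528]
 [ 0.4736 -0.2757  0.0471]
 [ 0.5747 -0.2766  0.046 ]
 [ 0.5178 -0.2239  0.0693]]
[[ 0.5706 -0.0852  0.053 ]
 [ 0.469  -0.0865  0.053 ]
 [ 0.4734 -0.2757  0.048 ]
 [ 0.5752 -0.2756  0.048 ]
 [ 0.5181 -0.2232  0.071 ]]
[[ 0.5684 -0.0838  0.053 ]
 [ 0.4687 -0.0865  0.053 ]
 [ 0.4731 -0.2741  0.048 ]
 [ 0.5722 -0.2744  0.048 ]
 [ 0.5159 -0.2219  0.071 ]]
```

```bash
echo '[[0,0,0,6.7,0],[0,0,0,6.7,0],[0,0,0,6.8,0],[0,0,0,0,0],[0,0,0,0,0],[0,0,0,0,0],[0,0,0,0,0]]' | python3 nudge.py 40; cat >> h.py <<'E'
yaw=np.deg2rad(1.2);C=np.array([.5215,-.1805,0]);R=np.array([[np.cos(yaw),-np.sin(yaw),0],[np.sin(yaw),np.cos(yaw),0],[0,0,1]])
def U(p): return (np.array(p)-C)@R
def W(u): return C+R@np.array(u)
def state(goal=None):
    from rig import env, eyes, observe
    o=observe();print(o["time_s"],"unit",U(o["position"]).round(4),"toolx",o["tool_rot"][:,0].round(3),"F",np.round(o["ft_force"],1),"w",round(o["grip_width"],4))
    if goal is not None: print("tool delta",((W(goal)-o["position"])@o["tool_rot"]).round(4))
E
python3 -c "
from h import *;state([-.0054,-.115,.066])"
```

```text
time_s: 0.8
position: [0.2003, -0.5122, 0.2423]
tool_rot: [[1.0, 0.022, -0.0], [0.022, -1.0, 0.0], [-0.0, -0.0, -1.0]]
ft_force: [-0.1, 0.1, 0.1]
grip_width: 0.0003
gripper_force: 0.0
0.8 unit [-0.3281 -0.3249  0.2423] toolx [ 1.     0.022 -0.   ] F [-0.1  0.1  0.1] w 0.0003
tool delta [ 0.3228 -0.2096  0.1763]
```

Travel at height first (9 rows), then look before descending.

```bash
echo '[[0.036,-0.023,0,0,0],[0.036,-0.023,0,0,0],[0.036,-0.023,0,0,0],[0.036,-0.023,0,0,0],[0.036,-0.023,0,0,0],[0.036,-0.023,0,0,0],[0.036,-0.023,0,0,0],[0.036,-0.023,0,0,0],[0.035,-0.026,0,0,0],[0,0,0,0,0]]' | python3 nudge.py
python3 -c "
from h import *;state([-.0054,-.115,.066])"
```

```text
time_s: 1.8
position: [0.5221, -0.2924, 0.242]
tool_rot: [[1.0, 0.026, 0.001], [0.026, -1.0, 0.001], [0.001, -0.001, -1.0]]
ft_force: [-0.8, -0.6, -1.1]
grip_width: -0.0002
gripper_force: 0.0
1.8 unit [-0.0018 -0.1118  0.242 ] toolx [1.    0.026 0.001] F [-0.8 -0.6 -1.1] w -0.0002
tool delta [-0.0038  0.0033  0.176 ]
```

```bash
echo '[[0,0.003,0.03,0,0],[0,0,0.03,0,0],[0,0,0.03,0,0],[0,0,0.03,0,0],[0,0,0.03,0,0],[0,0,0.018,0,0],[0,0,0.008,0,0],[0,0,0,0,0],[0,0,0,0,0]]' | python3 nudge.py
python3 -c "
from h import *;state([-.0054,-.115,.066])
from rig import env, eyes, observe
for n,(r,c) in dict(top=((190,290),(320,450)),scene=((140,230),(330,460))).items():
    d=eyes.get_image(n)['pixels'][:,:,::-1];cv2.imwrite(f'pics/{n}1f.png',d)
    cv2.imwrite(f'pics/{n}1.png',cv2.resize(d[r[0]:r[1],c[0]:c[1]],None,fx=6,fy=6,interpolation=cv2.INTER_CUBIC))"
```

```text
time_s: 2.7
position: [0.5193, -0.2993, 0.0673]
tool_rot: [[1.0, 0.02, 0.001], [0.02, -1.0, -0.001], [0.001, 0.001, -1.0]]
ft_force: [0.4, -0.1, 0.2]
grip_width: 0.0001
gripper_force: 0.0
2.7 unit [-0.0047 -0.1187  0.0673] toolx [1.    0.02  0.001] F [ 0.4 -0.1  0.2] w 0.0001
tool delta [-0.0007 -0.0037  0.0013]
```

View pics/scene1.png

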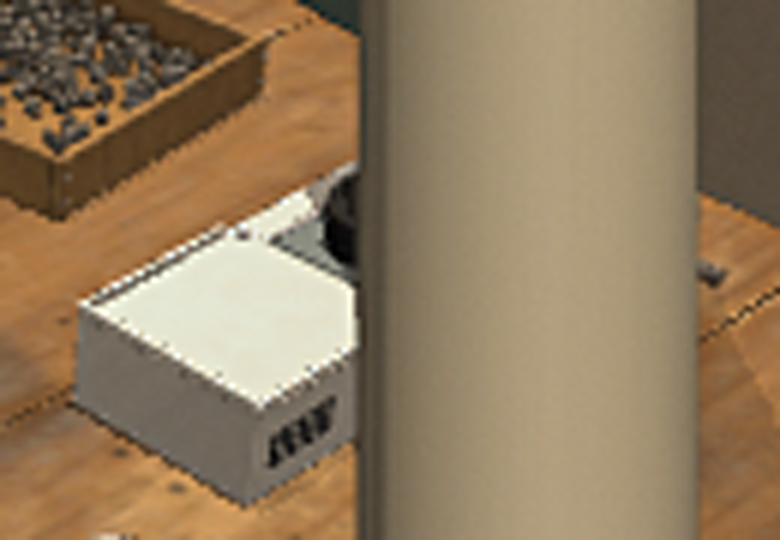

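```bash
echo '[[0,-0.012,0.001,0,0],[0,-0.012,0,0,0],[0,-0.006,0,0,0],[0,-0.006,0,0,0],[0,-0.006,0,0,0],[0,-0.006,0,0,0],[0,-0.006,0,0,0],[0,-0.006,0,0,0],[0,0,0,0,0],[0,0,0,0,0]]' | python3 nudge.py
python3 -c "
from h import *;state([-.0054,-.02,.066])
from rig import env, eyes, observe
d=eyes.get_image('top')['pixels'][:,:,::-1];cv2.imwrite('pics/top2.png',cv2.resize(d[200:275,325:425],None,fx=8,fy=8,interpolation=cv2.INTER_CUBIC))"
```

```text
time_s: 3.8
position: [0.5178, -0.2385, 0.0652]
tool_rot: [[1.0, 0.02, -0.0], [0.02, -1.0, 0.0], [-0.0, -0.0, -1.0]]
ft_force: [-0.6, -0.5, 0.5]
grip_width: 0.0002
gripper_force: 0.0
3.8 unit [-0.0049 -0.0579  0.0652] toolx [ 1.    0.02 -0.  ] F [-0.6 -0.5  0.5] w 0.0002
tool delta [-0.0005 -0.0379 -0.0008]
```

View pics/top2.png

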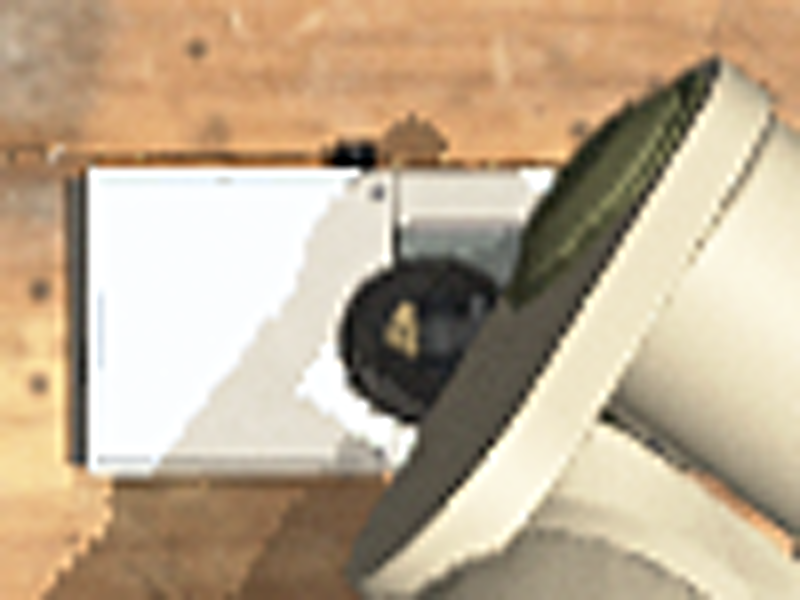

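The tin has moved with little drift: centre about (433, 340) in the crop, unit y ≈ -16 mm, x unchanged. I need about 56 mm more.

```bash
echo '[[0,-0.007,0,0,0],[0,-0.007,0,0,0],[0,-0.007,0,0,0],[0,-0.007,0,0,0],[0,-0.007,0,0,0],[0,-0.007,0,0,0],[0,-0.006,0,0,0],[0,-0.005,0,0,0],[0,-0.003,0,0,0],[0,0,0,0,0]]' | python3 nudge.py
python3 -c "
from h import *;state([-.0054,-.02,.066])"
echo '[[0,0,0,0,0],[0,0.01,0,0,0],[0,0.02,0,0,0],[0,0.01,-0.03,0,0],[0,0.01,-0.04,0,0],[0,0.0,0,0,0]]' | python3 nudge.py
python3 -c "
from h import *;state([-.017,-.045,.08])
from rig import env, eyes, observe
d=eyes.get_image('top')['pixels'][:,:,::-1];cv2.imwrite('pics/top3.png',cv2.resize(d[200:275,325:425],None,fx=8,fy=8,interpolation=cv2.INTER_CUBIC))"
```

```text
time_s: 4.85
position: [0.5167, -0.1823, 0.0653]
tool_rot: [[1.0, 0.021, -0.0], [0.021, -1.0, 0.0], [-0.0, -0.0, -1.0]]
ft_force: [0.9, 0.2, 0.2]
grip_width: 0.0002
gripper_force: 0.0
4.85 unit [-0.0048 -0.0017  0.0653] toolx [ 1.     0.021 -0.   ] F [0.9 0.2 0.2] w 0.0002
tool delta [-0.0006  0.0183 -0.0007]
time_s: 5.45
position: [0.5195, -0.236, 0.1401]
tool_rot: [[1.0, 0.019, 0.008], [0.019, -1.0, -0.006], [0.008, 0.006, -1.0]]
ft_force: [-0.2, -0.0, 0.4]
grip_width: -0.0002
gripper_force: 0.0
5.45 unit [-0.0032 -0.0554  0.1401] toolx [1.    0.019 0.008] F [-0.2 -0.   0.4] w -0.0002
tool delta [-0.0143 -0.0108  0.0599]
```

View pics/top3.png

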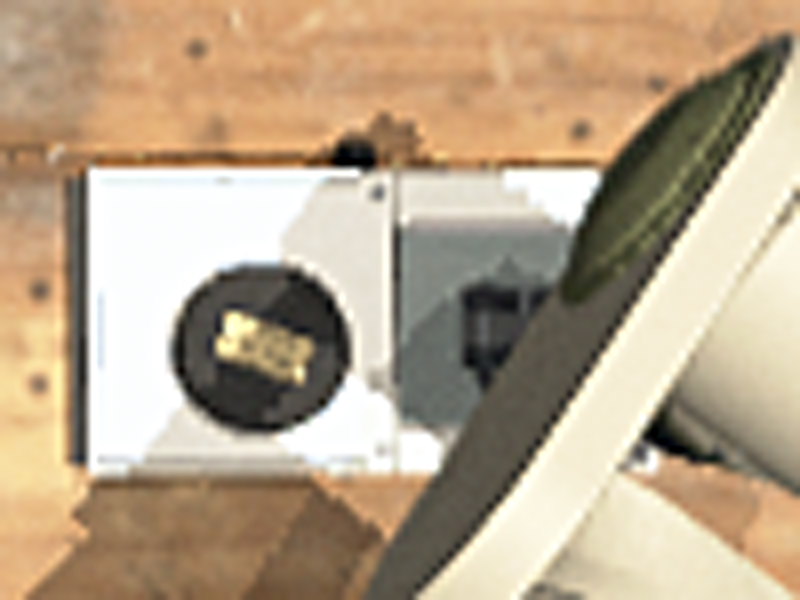

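Tin centre at crop (263, 348), upright in the bay, unit about (-6, +40) mm. Now to the pad.

```bash
echo '[[-0.007,-0.005,0,0,0],[-0.007,-0.003,0,0,0],[0,0,0.03,0,0],[0,0,0.03,0,0],[0,0,0.01,0,0],[0,0,0,0,0],[0,0,0,0,0],[0,0,0,0,0],[0,0,0,0,0]]' | python3 nudge.py
python3 -c "
from h import *;state([-.017,-.045,.06])
from rig import env, eyes, observe
d=eyes.get_image('top')['pixels'][:,:,::-1];a=d[200:275,325:425]
d=eyes.get_image('top')['pixels'];h=d[200:275,325:375].max(2);ys,xs=np.where(h[10:31,8:]<90)
X=[]
m=(d[200:275,330:372].max(2)<95);m[:28]=0;m[58:]=0;m[:,:14]=0
y,x=np.where(m);c=[x.min()/2+x.max()/2+330,y.min()/2+y.max()/2+200];print(c,U(plane(Kt,Et,[c],.070)[0]))"
```

```text
time_s: 6.4
position: [0.5039, -0.2252, 0.0663]
tool_rot: [[1.0, 0.02, 0.002], [0.02, -1.0, -0.001], [0.001, 0.001, -1.0]]
ft_force: [0.1, 0.7, 0.0]
grip_width: -0.0003
gripper_force: 0.0
6.4 unit [-0.0185 -0.0443  0.0663] toolx [1.    0.02  0.001] F [0.1 0.7 0. ] w -0.0003
tool delta [0.0015 0.0006 0.0063]
[np.float64(357.5), np.float64(243.5)] [-0.0098994   0.03933991  0.07      ]
```

```bash
echo '[[0.001,0,0.004,0,0],[0,0,0.002,0,0],[0,0,0.002,0,0],[0,0,0.001,0,0],[0,0,0,0,0],[0,0,0,0,0]]' | python3 nudge.py
```

```text
time_s: 7.1
position: [0.5048, -0.225, 0.0566]
tool_rot: [[1.0, 0.02, 0.001], [0.02, -1.0, -0.0], [0.001, 0.0, -1.0]]
ft_force: [-0.4, 0.9, 5.0]
grip_width: -0.0
gripper_force: 2.5
```

Contact at 5 N with the pad about 3 mm in. I'll go 1 mm deeper, then leave upward and back.

```bash
echo '[[0,0,0.001,0,0],[0,0,0,0,0],[0,0,0,0,0]]' | python3 nudge.py; echo '[[0,0,-0.02,0,0],[-0.02,0,-0.04,0,0],[-0.03,0,-0.04,0,0],[-0.04,0,-0.03,0,0],[-0.045,0,0,0,0],[-0.03,0,0,0,0],[0,0,0,0,0],[0,0,0,0,0],[0,0,0,0,0],[0,0,0,0,0]]' | python3 nudge.py
echo '[[0,0,0,0,0],[0,0,0,0,0],[0,0,0,0,0],[0,0,0,0,0],[0,0,0,0,0],[0,0,0,0,0],[0,0,0,0,0],[0,0,0,0,0],[0,0,0,0,0],[0,0,0,0,0]]' | python3 nudge.py >/dev/null
echo '[[0,0,0,0,0],[0,0,0,0,0],[0,0,0,0,0],[0,0,0,0,0],[0,0,0,0,0],[0,0,0,0,0],[0,0,0,0,0],[0,0,0,0,0],[0,0,0,0,0],[0,0,0,0,0]]' | python3 nudge.py
python3 -c "
from h import *
from rig import env, eyes, observe
d=[eyes.get_image(n)['pixels'][:,:,::-1] for n in('top','scene')]
a=d[0][190:290,300:430];b=d[1][130:230,330:460]
cv2.imwrite('pics/m4.png',cv2.resize(np.vstack([a,b])[:, :],None,fx=3,fy=3,interpolation=cv2.INTER_CUBIC))"
```

```text
time_s: 7.4
position: [0.5048, -0.225, 0.0557]
tool_rot: [[1.0, 0.02, 0.001], [0.02, -1.0, -0.0], [0.001, 0.0, -1.0]]
ft_force: [0.6, 0.6, 5.4]
grip_width: -0.0003
gripper_force: 2.6
time_s: 8.4
position: [0.3403, -0.2284, 0.1851]
tool_rot: [[1.0, 0.021, -0.0], [0.021, -1.0, 0.0], [-0.0, -0.0, -1.0]]
ft_force: [-0.6, 0.0, -0.5]
grip_width: 0.0002
gripper_force: 0.0
time_s: 10.4
position: [0.3396, -0.2283, 0.1853]
tool_rot: [[1.0, 0.02, -0.0], [0.02, -1.0, -0.0], [-0.0, 0.0, -1.0]]
ft_force: [-0.6, 0.5, 0.8]
grip_width: -0.0
gripper_force: 0.0
```

View pics/m4.png

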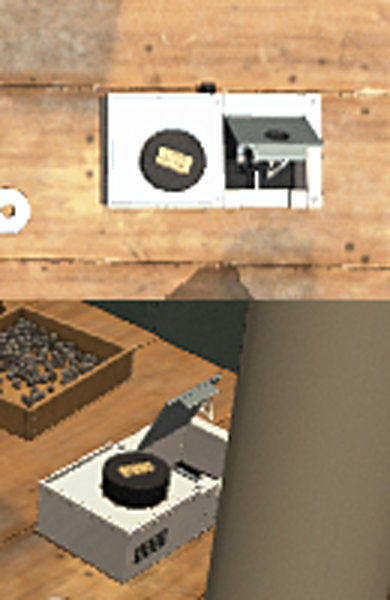

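The hatch stands open (mosaic about (275, 130) top view, (180, 410) scene) and the tin is upright in the bay at (173, 160). I'll wait another 2 s, then hand in.

```bash
for i in 1 2; do echo '[[0,0,0,0,0],[0,0,0,0,0],[0,0,0,0,0],[0,0,0,0,0],[0,0,0,0,0],[0,0,0,0,0],[0,0,0,0,0],[0,0,0,0,0],[0,0,0,0,0],[0,0,0,0,0]]' | python3 nudge.py | head -1; done
python3 -c "
from rig import env, eyes, observe
print(env.close_job())"
```

```text
time_s: 11.5
time_s: 12.5
the job is handed in; nothing more can be done
None
```

The tin was pushed into the bay, the fuse hatch popped open on one press and stayed open, and the job was handed in at about 12.5 s; the hand-in printed no verdict.

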